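Clamp the panel: tighten the lever bolt and fold it shut

TASK

The plywood panel lies under the hold-down strap of the fixture, but the strap's lever bolt is still loose. Using its upright orange lever, screw the bolt in clockwise until it is snug and stops turning, and then fold the lever all the way down so that it lies flat along the strap. Do not shift the panel, leave the other things on the bench where they are, and let go.

Things in the scene. Friction and masses are not known exactly. Their poses are not given: they have to be found in the camera images.
- fixture: Fixed aluminium base plate bolted to the bench, 170 (x) x 260 (y) x 30 mm high; origin at the centre of its underside, z up. On it: a vertical lever bolt, its axis at fixture (0, +12 mm), through a dark steel strap, 36 mm wide (x), running along fixture y from -66 to +114 mm, 12 mm thick, its top 54 mm above the bench when the bolt is snug; a blue heel block under the strap's +y end; the panel is under its -y end.
- lever_pivot (a point): Point on the bolt's vertical axis where the lever is hinged: 72 mm above the bench when snug, up to 5.6 mm higher before (the bolt and strap go down 8 mm per full turn; the strap moves with the bolt). Turns with the bolt: its y axis is level and points the way the lever will fold; its x axis is the lever's hinge line; z up. The bolt head below and beside it is steel, 37 mm across, from 18 mm below to 8 mm above this point.
- lever_tip (a point): Middle of the free end of the lever, 90 mm from lever_pivot. The lever is an orange flat paddle, 24 mm wide (along the hinge line), 10 mm thick, starting 2 mm from the pivot; it stands nearly upright at the start, on the bolt's axis. Its two broad faces look along +y and -y of lever_pivot; the one with the black strip is the side to which it folds.
- bolt (a joint): Turn of the bolt, rad; grows clockwise seen from above (screwing in) and stops hard at 4.40 = snug; starts between 1.2 and 2.6, so 1.8 to 3.2 rad are to be turned. It stays where it is left (friction 0.08 N m). When snug, the lever's black-striped face looks along fixture +y, toward the blue heel block. Holding the upright lever by its broad faces and twisting turns it.
- lever (a joint): Fold of the lever, rad: 0 = upright, 1.57 = folded flat and level (stop); starts at 0 to 0.1; it only folds toward its black-striped side, and stays where it is left (friction 0.2 N m: 2 to 4 N at its outer half). Folded after the bolt is snug, it lies along the strap over the heel block, top face 77 mm above the bench.
- panel: Loose plywood panel 130 (x) x 90 (y) x 12 mm with two round holes, lying flat on the fixture (underside 30 mm above the bench); origin at the centre of its underside. May not shift by more than 15 mm.
- mug: White mug, 80 mm wide, 95 mm high; origin at the centre of its underside. Bystander, to be left alone.
- screwdriver: Screwdriver with green handle, 190 mm long, lying along its x axis; origin under its middle. Bystander, to be left alone.
- bin: Blue open bin 100 x 140 x 60 mm; origin at the centre of its underside. Bystander, to be left alone.
There are look-alikes about, which are no part of the job. There is more than one size of the panel; the one meant has the size given above.

How it is judged:
By the outcome, as a careful person would: the job done as asked, in the order asked, and still so for the second after the job is handed in, with the robot touching nothing.
It also fails if it takes over 72 s, if anything falls off the work surface, if the arm or the gripper's body presses on something with over 40 N, if the wrist force passes 120 N, or if a joint passes its speed limit or range.

ROBOT

A 6-joint arm with a two-finger parallel gripper is mounted at the origin on the work surface. World frame = base frame: x ahead of the robot, y to its left, z up, the work surface at z = 0. Lengths are in mm, angles in rad, forces in N, time in s.
With the tool pointing down it reaches from about 300 to 850 mm from the base axis. Payload 4.2 kg.
Tool frame: the origin (TCP) lies at the very end of the fingers, on their centre line; the grasp point (between the pads) lies grip_depth behind it (grip_depth is the distance from the TCP to the grasp point, in mm); z points along the fingers, y is the direction in which the jaws open and shut (so a half turn about z gives the same grasp; the last joint's range is limited). The gripper opens to 91 mm and grips with 3 to 60 N. Pads are 32 mm wide; open, the fingers measure 118 mm over their backs; the gripper's body (76 mm by 178 mm) begins 60 mm behind the grasp point.
Start: joints at [1.277, 0.32, 1.565, -0, 1.257, -0.02], TCP at [155.477, 553.597, 213.976] pointing down, gripper open.
Joint ranges: [-3.11, 3.11], [-0.84, 2.01], [0.21, 2.61], [-1.34, 4.49], [0.05, 2.63], [-2.56, 2.56]. Speed limits (rad/s): [2.57, 2.57, 3.14, 3.14, 3.14, 3.14].

INTERFACE

Orientations are given as a 3x3 rotation matrix whose columns are the frame's x, y, z axes.
In Python, from station import * gives the robot as it stands. Calls block until the motion is done:
- movep(position, orientation): joint-space move of the TCP to a pose.
- move_straight(position, frame=None, velocity=150, f_stop=None): straight line of the TCP; frame=None keeps the orientation; velocity is the mean speed in mm/s. With f_stop (N) it stops when the force on the tool has changed by that much, and returns True; else False.
- set_joints(angles): joint-space move.
- release() and gripper_close(f_grip=None): open the fingers fully, or close them until they stop; f_grip is the grip in N (None keeps the last).
- dwell(seconds).
- solve_ik(position, orientation): joint angles nearest the present ones, or None.
- get_state(): the state.
- snapshot(name): name is "scene" or "side" or "wrist"; returns the picture (480x640x3 uint8, blue, green, red); there is no depth.
- calibration(name): a dict with "intrinsics" (3x3 intrinsics, pixels), "eye" and "orientation" of the camera in the world. Camera axes: x right, y down, z forward; pixel columns grow to the right and rows downward; lengths in mm; the calibration is good to about 2 mm. A picture is of the moment at which its call begins: read the wrist's pose just before it. calibration takes no time and is no camera call; for the wrist camera it gives the pose at the moment of the call.
A pose or a line that the arm cannot do raises IKError and nothing moves.
- sign_off(): hands the job in, once; it reports no verdict.
The state is a dict: "t": time; "q": joint angles; "joint_velocities": joint speeds; "joint_efforts": joint torques, N m; "tool_pos": TCP position; "ee_rot": TCP orientation; "force": force on the tool from outside, world axes, zero at the start; "moment": the same for the moment, N m; "finger_gap": finger opening in mm.
Only numpy, scipy, OpenCV 4.12 (cv2) and the standard library are available. Lean on these libraries where they do the work, as an engineer would, in place of code of your own. Each camera call takes 0.05 s, during which the arm holds its last target.

## Working session

There is one attempt and no reset: what is moved stays moved. The work goes in short steps, each a Python script; the robot and the scene stay as the last script left them, time stands still between calls to the robot, and variables do not carry over. Pictures are saved under pics/ and viewed, and the job is handed in when it is done.

```bash
ls; mkdir -p pics; python3 - <<'E'
from station import *
import cv2
for n in ("scene","side","wrist"):
    c=calibration(n); im=snapshot(n); cv2.imwrite(f"pics/{n}0.png",im); print(n,c)
s=get_state(); print(s)
E
```

```text
pics
scene {'intrinsics': array([[499.34703017,   0.        , 317.33911909],
       [  0.        , 499.34703017, 239.26645919],
       [  0.        ,   0.        ,   1.        ]]), 'eye': array([1355.77040294,  135.57795461,  902.53526296]), 'orientation': array([[-0.18121933,  0.67164385, -0.71836905],
       [ 0.98323466,  0.13876236, -0.11829886],
       [ 0.02022788, -0.72776338, -0.68552993]])}
side {'intrinsics': array([[531.85599785,   0.        , 308.64404496],
       [  0.        , 531.85599785, 242.48402437],
       [  0.        ,   0.        ,   1.        ]]), 'eye': array([ -49.56052203, -665.36899343,  964.49970549]), 'orientation': array([[ 0.73059762, -0.4846806 ,  0.48094889],
       [-0.68249343, -0.49697709,  0.53592582],
       [-0.02073227, -0.71979059, -0.6938816 ]])}
wrist {'intrinsics': array([[354.85209846,   0.        , 319.99429021],
       [  0.        , 354.85209846, 235.41096248],
       [  0.        ,   0.        ,   1.        ]]), 'eye': array([ 85.10199121, 571.38452294, 384.89713746]), 'orientation': array([[ 0.27059947,  0.93129387,  0.24385991],
   
[... 205 characters left out ...]
e+00, -2.00270954e-02]), 'joint_velocities': array([ 7.29274124e-04, -2.13595846e-03, -1.67808935e-03, -5.29211417e-04,
        8.86188534e-05, -3.15049524e-04]), 'joint_efforts': array([-5.39594457e-04, -4.12778413e+01, -2.32154632e+01,  7.25965714e-02,
        4.32524714e-02, -1.01559840e-04]), 'tool_pos': array([155.37183072, 553.22664682, 213.3232807 ]), 'ee_rot': array([[-9.62750117e-01,  2.70392399e-01, -4.04046241e-04],
       [ 2.70392697e-01,  9.62749295e-01, -1.25873384e-03],
       [ 4.86431712e-05, -1.32109730e-03, -9.99999126e-01]]), 'force': array([ 0.06933113,  0.62072411, -0.75393654]), 'moment': array([-0.03527793,  0.02593617, -0.00717653]), 'finger_gap': 91.28153599284958}
```

View pics/scene0.png

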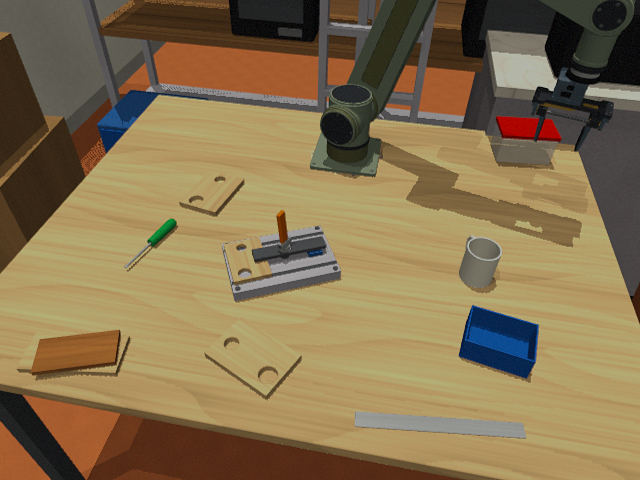

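View pics/side0.png

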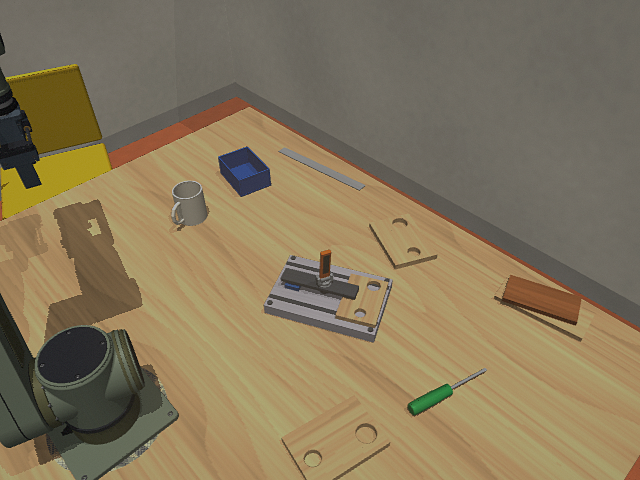

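View pics/wrist0.png

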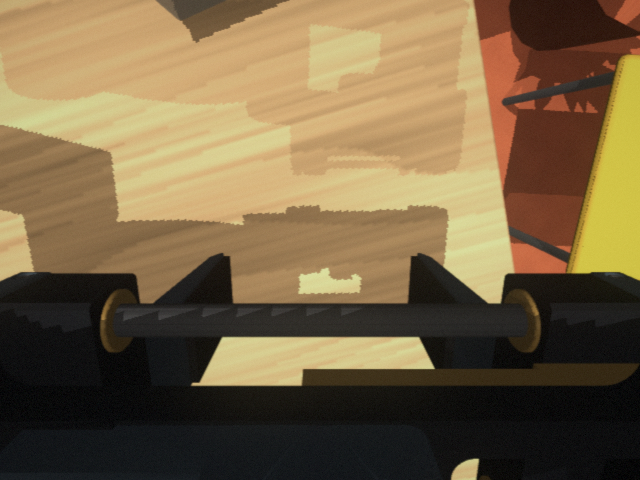

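```bash
cat > h.py <<'E'
from station import *
import cv2, numpy as np
def ray(n,uv,c=None):
    c=c or calibration(n); K=c["intrinsics"]; d=np.linalg.solve(K,np.array([uv[0],uv[1],1.]))
    return np.array(c["eye"]),c["orientation"]@(d/np.linalg.norm(d))
def onz(n,uv,z,c=None):
    e,d=ray(n,uv,c); return e+d*(z-e[2])/d[2]
def tri(l):
    A=np.zeros((3,3));b=np.zeros(3)
    for e,d in l:
        P=np.eye(3)-np.outer(d,d);A+=P;b+=P@e
    x=np.linalg.solve(A,b); return x,[np.linalg.norm(np.cross(x-e,d)) for e,d in l]
def proj(n,p,c=None):
    c=c or calibration(n); q=c["intrinsics"]@(c["orientation"].T@(np.asarray(p)-c["eye"])); return q[:2]/q[2]
def orange(im):
    h=cv2.cvtColor(im,cv2.COLOR_BGR2HSV); return cv2.inRange(h,(4,170,60),(16,255,255))
E
python3 - <<'E'
import cv2
a=cv2.imread('pics/scene0.png')[200:305,210:350]; cv2.imwrite('pics/sc_c.png',cv2.resize(a,None,fx=5.5,fy=5.5,interpolation=cv2.INTER_CUBIC))
a=cv2.imread('pics/side0.png')[240:345,255:400]; cv2.imwrite('pics/si_c.png',cv2.resize(a,None,fx=5.5,fy=5.5,interpolation=cv2.INTER_CUBIC))
E
```

```text
(no output)
```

View pics/sc_c.png

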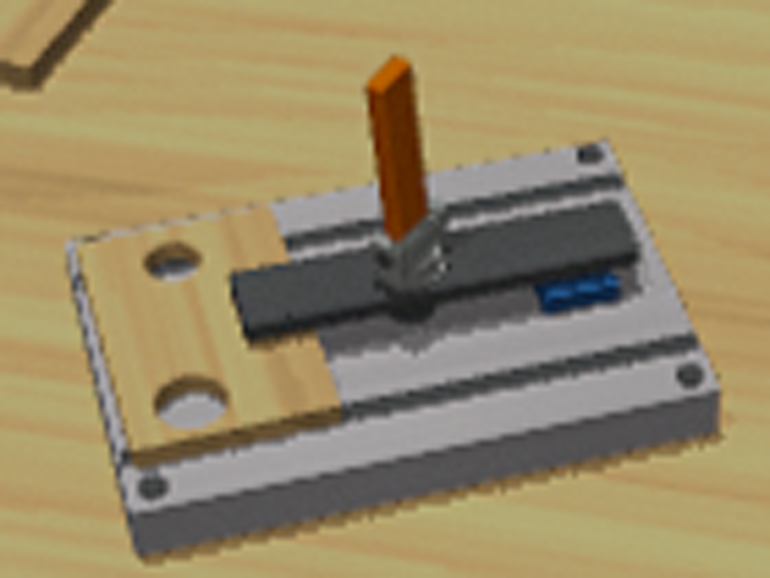

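View pics/si_c.png

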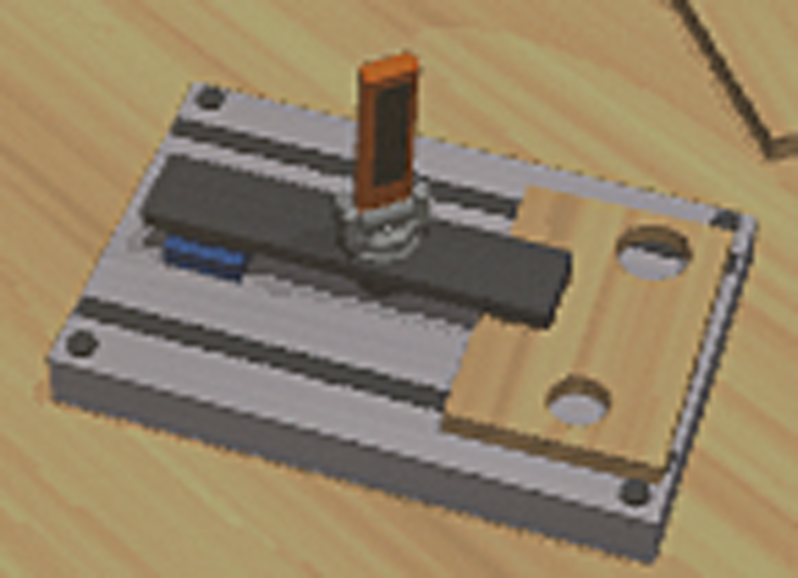

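```bash
python3 - <<'E'
from h import *
np.set_printoptions(precision=1,suppress=True)
sc=[(70,243),(608,143),(718,393),(135,512)]; si=[(755,220),(52,362),(195,88),(655,522)]
for n,l,o in (("scene",sc,(210,200)),("side",[(655,522),(52,362),(195,88),(755,220)],(255,240))):
    for p in l: print(n,onz(n,(p[0]/5.5+o[0],p[1]/5.5+o[1]),30))
# lever top: centre of top end
print(tri([ray("scene",(390/5.5+210,75/5.5+200)),ray("side",(389/5.5+255,68/5.5+240))]))
print(tri([ray("scene",(405/5.5+210,235/5.5+200)),ray("side",(385/5.5+255,208/5.5+240))]))
E
```

```text
scene [ 507.2 -244.3   30. ]
scene [389.8 -16.   30. ]
scene [540.5  59.6  30. ]
scene [ 655.4 -167.3   30. ]
side [ 504.  -249.5   30. ]
side [386.  -24.5  30. ]
side [533.2  52.6  30. ]
side [ 652.2 -173.6   30. ]
(array([512.5, -90.7, 160.8]), [np.float64(1.5348597057632225), np.float64(1.5348597057632303)])
(array([515.8, -85.5,  73.2]), [np.float64(1.1939216791074905), np.float64(1.1939216791075695)])
```

```bash
python3 - <<'E'
from h import *
import station
print([k for k in dir(station) if not k.startswith('_')], getattr(station,'grip_depth',None))
np.set_printoptions(precision=3,suppress=True)
print("mug",onz("scene",(480,283),0),onz("side",(189,222),0))
def down(a): return np.array([[np.cos(a),np.sin(a),0],[np.sin(a),-np.cos(a),0],[0,0,-1.]])
a=-0.163+np.pi/2+1.5
P=np.array([515.8,-85.3,230]); p=P-65*np.array([np.cos(a),np.sin(a),0])
print(p,solve_ik(p,down(a)))
t=get_state()["t"]
movep(p,down(a))
c=calibration("wrist"); s=get_state(); im=snapshot("wrist"); cv2.imwrite("pics/w1.png",im)
np.save("w1c.npy",c,allow_pickle=True)
print(s["t"]-t,s["q"],s["tool_pos"],c["eye"])
E
```

```text
['IKError', 'calibration', 'dwell', 'get_state', 'grip_depth', 'gripper_close', 'move_straight', 'movep', 'release', 'set_joints', 'sign_off', 'snapshot', 'solve_ik'] 18.8
mug [482.525 395.81    0.   ] [439.274 367.808   0.   ]
[ 579.032 -100.359  230.   ] [-0.191  0.33   1.508 -0.     1.304 -1.528]
2.75 [-0.19   0.33   1.508  0.     1.304 -1.528] [579.137 -99.54  229.997] [508.079 -84.439 401.686]
```

View pics/w1.png

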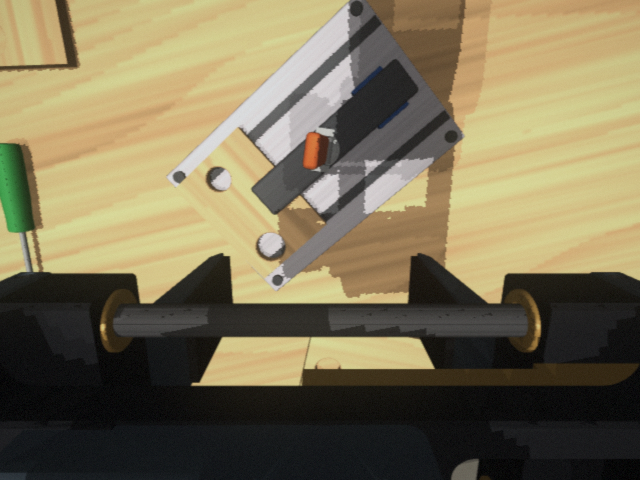

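```bash
python3 - <<'E'
import cv2
a=cv2.imread('pics/w1.png')[110:200,260:380]; cv2.imwrite('pics/w1c.png',cv2.resize(a,None,fx=6.5,fy=6.5,interpolation=cv2.INTER_CUBIC))
E
```

```text
(no output)
```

View pics/w1c.png

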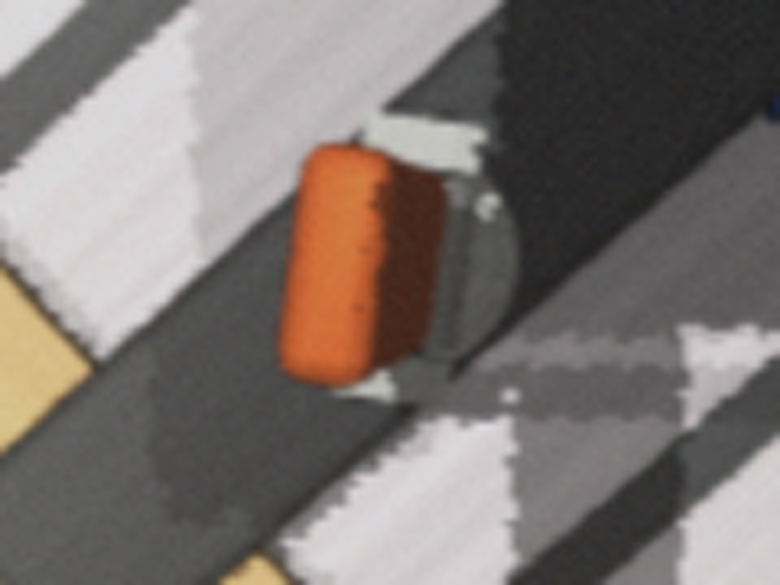

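```bash
python3 - <<'E'
from h import *
np.set_printoptions(precision=2,suppress=True)
c=np.load("w1c.npy",allow_pickle=True).item()
im=cv2.imread("pics/w1.png"); h=cv2.cvtColor(im,cv2.COLOR_BGR2HSV)
roi=np.zeros(im.shape[:2],np.uint8); roi[110:200,270:360]=255
full=cv2.inRange(h,(2,150,40),(18,255,255))&roi; top=cv2.inRange(h,(2,150,160),(18,255,255))&roi
for nm,m,z in(("top",top,163),("full",full,163)):
    ct=max(cv2.findContours(m,cv2.RETR_EXTERNAL,cv2.CHAIN_APPROX_NONE)[0],key=cv2.contourArea)
    r=cv2.minAreaRect(ct); print(nm,r)
    b=np.array([onz("wrist",q,z,c)[:2] for q in cv2.boxPoints(r)])
    e=np.diff(np.vstack([b,b[:1]]),axis=0); L=np.hypot(*e.T); i=L.argmax()
    print(b.mean(0),L,"hinge ang",np.degrees(np.arctan2(e[i,1],e[i,0])))
# fixture corners
for q in [(168,178),(463,135),(277,290)]: print(onz("wrist",q,30,c))
# strap long edges from image: strap ends
E
```

```text
top ((310.8963317871094, 149.93292236328125), (12.147468566894531, 34.78593826293945), 6.340191841125488)
[511.52 -91.46] [22.14  7.84 22.16  8.03] hinge ang -19.98361697553466
full ((313.5, 150.0), (21.0, 36.0), 0.0)
[511.97 -89.8 ] [22.9  13.57 22.9  13.91] hinge ang 165.9594219598169
[ 506.53 -246.47   30.  ]
[534.41  57.35  30.  ]
[ 653.74 -168.97   30.  ]
```

```bash
cat >> h.py <<'E'
AX=np.array([515.2,-84.5]); D=np.pi/180
def down(a): return np.array([[np.cos(a),np.sin(a),0],[np.sin(a),-np.cos(a),0],[0,0,-1.]])
def pose(ly,z,off=2.0):  # ly = lever y angle (rad); tool y = -lever y
    return np.array([AX[0]+off*np.cos(ly),AX[1]+off*np.sin(ly),z]), down(ly-np.pi/2)
E
python3 - <<'E'
from h import *
np.set_printoptions(precision=3,suppress=True)
ly=250*D
for l in (250,184,117.6,112): print(solve_ik(*pose(l*D,118)))
p,R=pose(ly,215); movep(p,R); 
print(get_state()["q"],get_state()["tool_pos"])
p,R=pose(ly,118); print(move_straight(p,R,velocity=120,f_stop=8))
s=get_state(); print(s["t"],s["tool_pos"],s["force"],s["moment"])
for n in ("scene","side"): cv2.imwrite(f"pics/{n}1.png",cv2.resize(snapshot(n)[180:320,200:420],None,fx=3.6,fy=3.6,interpolation=cv2.INTER_CUBIC))
E
```

```text
[-0.188  0.319  1.828 -0.     0.994 -1.41 ]
[-0.186  0.317  1.832 -0.     0.993 -0.255]
[-0.182  0.318  1.83  -0.     0.993  0.908]
[-0.181  0.318  1.83  -0.     0.994  1.005]
[-0.187  0.233  1.683  0.     1.224 -1.41 ] [513.806 -85.722 215.267]
False
4.2833 [515.331 -86.523 118.592] [-0.482  0.318  0.534] [ 0.02   0.016 -0.005]
```

View pics/scene1.png

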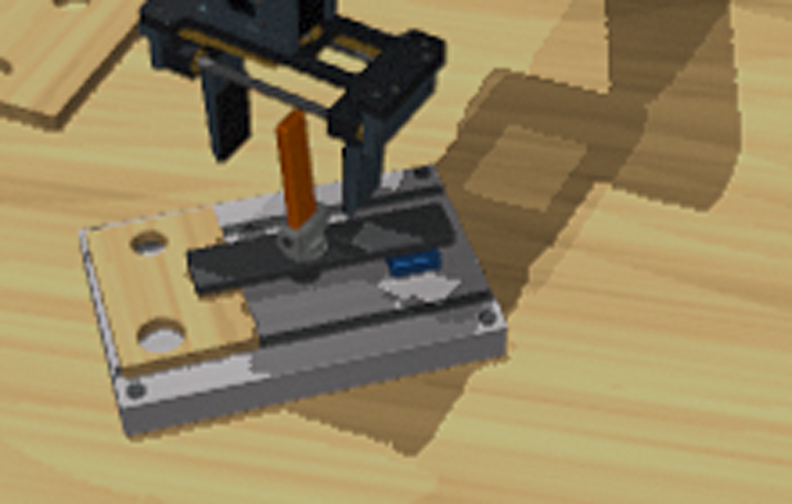

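View pics/side1.png

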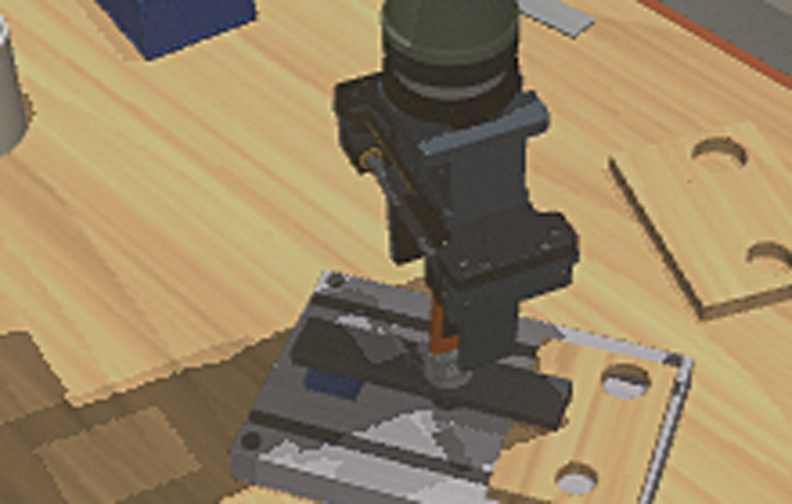

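The lever (scene crop, about (295,170)) stands between the open fingers, and both fingers are clear of the strap. I'll grip now and turn.

```bash
python3 - <<'E'
from h import *
np.set_printoptions(precision=2,suppress=True)
def rep(tag):
    s=get_state(); print(tag,round(s["t"],2),s["tool_pos"],"q6",round(s["q"][5],3),"F",s["force"],"M",s["moment"],"gap",round(s["finger_gap"],1)); return s
rep("pre"); gripper_close(25); rep("closed")
ly0=250.
for d in (10,35,60,85,105):
    p,R=pose((ly0-d)*D,118-8*d/360.,1.5); movep(p,R); s=rep(f"cmd {d}")
    if np.linalg.norm(s["force"])>25 or abs(s["moment"][2])>1: print("STOP"); break
E
```

```text
pre 4.38 [515.27 -86.51 118.86] q6 -1.41 F [ 0.24 -0.19 -0.07] M [0.02 0.04 0.  ] gap 91.3
closed 5.66 [515.54 -83.57 117.97] q6 -1.41 F [ 3.45  8.11 -0.87] M [ 2.06 -0.58 -0.07] gap 10.2
cmd 10 5.95 [515.62 -83.22 117.71] q6 -1.234 F [ 3.43  7.04 -1.78] M [ 1.89 -0.77 -0.08] gap 10.1
cmd 35 6.45 [515.62 -82.98 117.16] q6 -0.797 F [ 4.16  6.99 -2.69] M [ 1.58 -0.98 -0.09] gap 9.8
cmd 60 6.95 [515.77 -82.8  116.62] q6 -0.36 F [ 4.37  6.27 -4.2 ] M [ 1.24 -1.09 -0.06] gap 9.7
cmd 85 7.45 [515.95 -82.67 116.12] q6 0.078 F [ 4.04  4.86 -3.49] M [ 0.86 -1.07 -0.11] gap 9.7
cmd 105 7.88 [516.11 -82.62 115.67] q6 0.428 F [ 4.12  4.1  -4.27] M [ 0.51 -0.97 -0.05] gap 9.8
```

```bash
sed -i 's/^AX=.*/AX=np.array([516.0,-82.6]); D=np.pi\/180/' h.py; python3 - <<'E'
from h import *
np.set_printoptions(precision=2,suppress=True)
def rep(tag):
    s=get_state(); print(tag,round(s["t"],2),s["tool_pos"],"q6",round(s["q"][5],3),"F",s["force"],"M",s["moment"],"gap",round(s["finger_gap"],1)); return s
ly0=250.
for d in [115,120,124]+list(range(127,146,2)):
    p,R=pose((ly0-d)*D,118-8*d/360.,1.0); movep(p,R); dwell(.1); s=rep(f"cmd {d}")
    if np.linalg.norm(s["force"])>25 or abs(s["moment"][2])>0.8: print("STOP"); break
E
```

```text
cmd 115 8.27 [516.24 -82.34 115.47] q6 0.603 F [ 3.05 -2.01 -4.85] M [-0.69 -0.82  0.  ] gap 9.9
cmd 120 8.62 [516.25 -82.35 115.35] q6 0.69 F [ 3.53 -2.88 -5.68] M [-0.93 -1.03  0.02] gap 10.1
cmd 124 8.97 [516.27 -82.32 115.25] q6 0.76 F [ 4.27 -4.01 -4.85] M [-0.95 -1.01 -0.14] gap 10.2
cmd 127 9.32 [516.26 -82.33 115.23] q6 0.812 F [ 4.55 -2.86 -4.7 ] M [-1.03 -1.03 -0.11] gap 10.0
cmd 129 9.67 [516.27 -82.32 115.19] q6 0.847 F [ 4.34 -2.8  -5.31] M [-0.99 -0.95 -0.04] gap 9.9
cmd 131 10.02 [516.3  -82.33 115.2 ] q6 0.882 F [ 4.79 -3.05 -4.33] M [-0.97 -0.86 -0.08] gap 10.0
cmd 133 10.37 [516.3  -82.31 115.13] q6 0.917 F [ 4.49 -3.91 -4.82] M [-1.03 -0.9   0.04] gap 9.8
cmd 135 10.72 [516.25 -82.2  115.14] q6 0.951 F [ 3.29 -2.68 -3.57] M [-0.83 -0.9   0.62] gap 10.1
cmd 137 11.07 [516.06 -82.19 115.14] q6 0.986 F [ 5.02 -4.38 -4.6 ] M [-0.89 -0.79  0.69] gap 10.7
cmd 139 11.42 [516.06 -82.17 115.17] q6 1.021 F [ 3.63 -2.8  -3.46] M [-0.89 -0.72  0.64] gap 11.6
cmd 141 11.77 [516.12 -82.08 115.15] q6 1.056 F [ 4.45 -2.68 -2.36] M [-0.84 -0.77  0.68] gap 11.9
cmd 143 12.12 [516.15 -82.08 115.19] q6 1.091 F [ 2.96 -3.38 -2.08] M [-0.9  -0.66  0.76] gap 12.7
cmd 145 12.47 [516.18 -82.07 115.17] q6 1.126 F [ 3.04 -3.44 -1.88] M [-0.87 -0.69  0.68] gap 13.8
```

The hard stop shows clearly at about 134° of turn. The moment jumped to 0.65 N m and then the pads began to slip. I'll ease back to it, release, and check from above.

```bash
python3 - <<'E'
from h import *
np.set_printoptions(precision=2,suppress=True)
p,R=pose((250-135.)*D,115.1,1.0); movep(p,R); dwell(.1); s=get_state(); print(s["moment"],s["finger_gap"])
release(); s=get_state(); print(s["t"],s["force"],s["moment"],s["finger_gap"])
ly=116.5*D
p,R=pose(ly,215,0); move_straight(p,velocity=200)
a=ly-np.pi/2; p2=np.array([AX[0],AX[1],230])-60*R[:,0]; movep(p2,R); dwell(.2)
c=calibration("wrist"); im=snapshot("wrist"); cv2.imwrite("pics/w2.png",im); np.save("w2c.npy",c,allow_pickle=True)
print(get_state()["t"],get_state()["tool_pos"],c["eye"])
E
```

```text
[-1.27 -0.6   0.5 ] 9.98319013807952
14.125 [ 0.34  0.81 -0.08] [-0.07  0.12  0.06] 90.920654105867
15.3833 [ 462.72 -109.01  229.16] [525.04 -78.57 400.64]
```

View pics/w2.png

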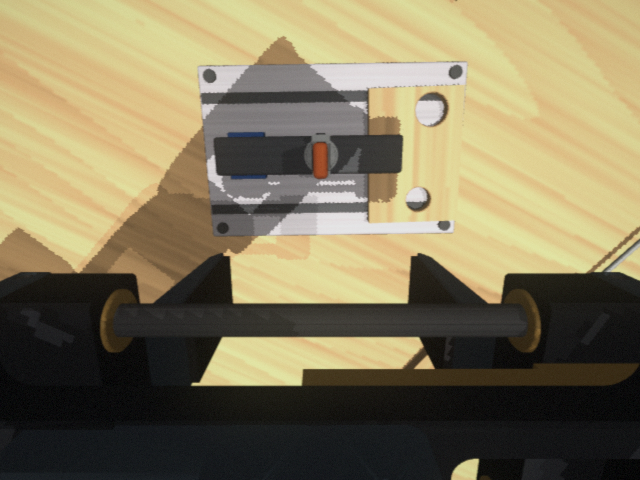

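The lever's top at (320,160) is now square across the strap and upright, and the panel's edge and holes are unmoved. Next I'll fold it by pushing with the rear finger of the open gripper along an arc towards the heel block.

```bash
python3 - <<'E'
from h import *
np.set_printoptions(precision=2,suppress=True)
ang=116.6*D; f=np.array([np.cos(ang),np.sin(ang),0]); R=down(ang-np.pi/2); k=np.array([0,0,1.])
pv=np.array([AX[0],AX[1],72.]); r=66; G=45.6
def tcp(th,extra=0): return pv+(r*np.sin(th)-5*np.cos(th)+G)*f+(r*np.cos(th)+5*np.sin(th))*k
def rep(t):
    s=get_state(); print(t,round(s["t"],2),s["tool_pos"],s["force"],s["moment"]); return s
ths=np.array([0,.2,.4,.6,.8,1.0,1.2,1.4])
for th in ths: assert solve_ik(tcp(th),R) is not None
p=np.array([AX[0],AX[1],215]); movep(p,R)
print(move_straight(np.array([AX[0],AX[1],tcp(0)[2]]),R,velocity=150,f_stop=10))
rep("down")
for th in ths:
    st=move_straight(tcp(th),R,velocity=80,f_stop=25); s=rep(f"th {th:.1f} {st}")
    if st: break
E
```

```text
False
down 16.41 [516.33 -82.97 138.92] [ 1.14 -0.15 -0.74] [-0.12  0.16 -0.04]
th 0.0 False 17.07 [497.85 -45.89 138.15] [-0.41 -0.43  0.88] [-0.1   0.1   0.01]
th 0.2 False 17.38 [491.76 -33.99 137.66] [-1.04 -0.05  0.14] [-0.1   0.08 -0.01]
th 0.4 False 17.7 [485.67 -22.32 134.58] [ 0.74 -0.01  0.22] [-0.15  0.13 -0.03]
th 0.6 False 18.02 [480.15 -11.47 128.96] [ 0.33 -0.44 -0.26] [-0.09  0.09 -0.01]
th 0.8 False 18.33 [475.23  -1.95 121.09] [ 0.58 -0.11 -0.56] [-0.01  0.11 -0.02]
th 1.0 False 18.65 [471.31   5.88 111.41] [-0.55  0.19 -0.58] [-0.11  0.16  0.03]
th 1.2 False 18.97 [468.39  11.8  100.25] [-0.42 -0.04 -0.05] [-0.07  0.14  0.  ]
th 1.4 False 19.28 [466.42  15.68  87.87] [-0.76 -0.52  0.24] [-0.08  0.14  0.04]
```

```bash
python3 - <<'E'
from h import *
for n in ("scene","side"): cv2.imwrite(f"pics/{n}2.png",cv2.resize(snapshot(n)[180:320,200:420],None,fx=3.6,fy=3.6,interpolation=cv2.INTER_CUBIC))
cv2.imwrite("pics/w3.png",snapshot("wrist"))
E
```

```text
(no output)
```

View pics/scene2.png

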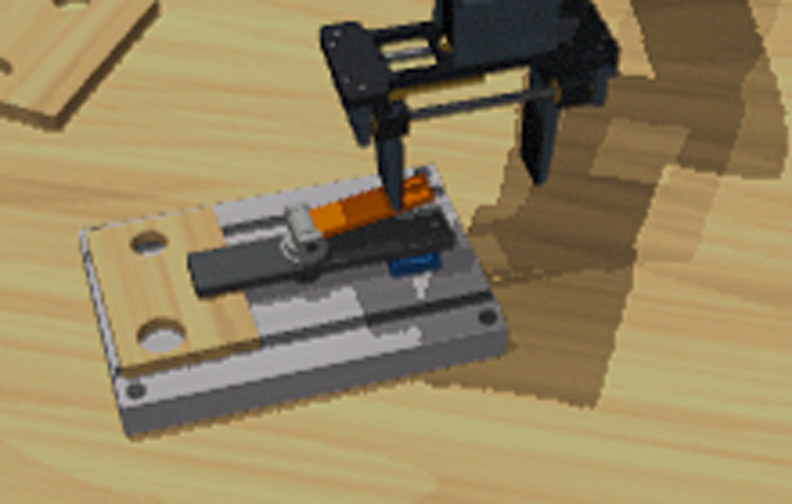

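View pics/side2.png

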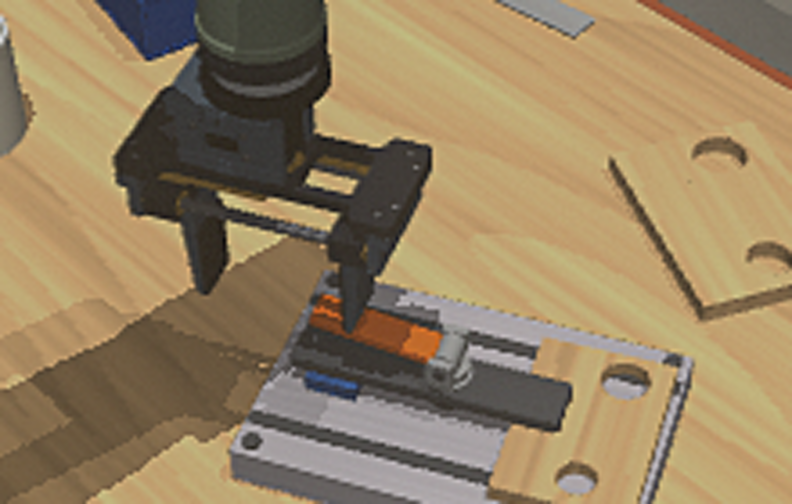

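View pics/w3.png

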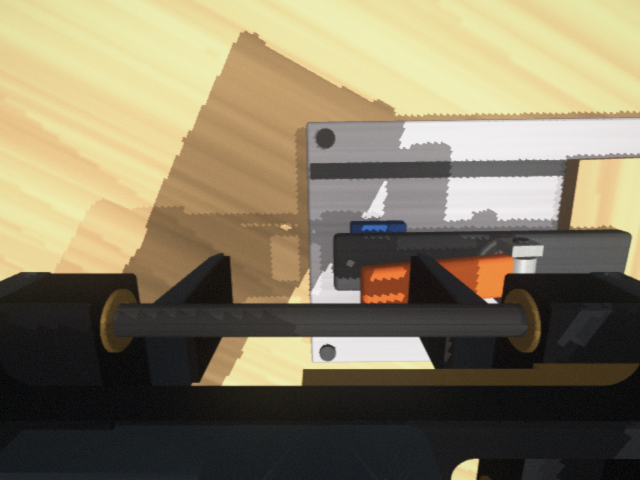

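The lever has folded most of the way, with the rear finger on its back face. I'll press it down the rest of the way until the stop is felt.

```bash
python3 - <<'E'
from h import *
np.set_printoptions(precision=2,suppress=True)
ang=116.6*D; f=np.array([np.cos(ang),np.sin(ang),0]); R=down(ang-np.pi/2)
b=np.array([AX[0],AX[1],0])+(66+45.6)*f
def rep(t):
    s=get_state(); print(t,round(s["t"],2),s["tool_pos"],s["force"],s["moment"]); return s
for z,v in ((79,60),(70,20)):
    st=move_straight(b+[0,0,z],R,velocity=v,f_stop=12); rep(f"{z} {st}")
    if st: break
dwell(.2); rep("hold")
for n in ("scene","side"): cv2.imwrite(f"pics/{n}3.png",cv2.resize(snapshot(n)[180:320,200:420],None,fx=3.6,fy=3.6,interpolation=cv2.INTER_CUBIC))
s=get_state()["tool_pos"]; move_straight(np.array([s[0],s[1],200]),R,velocity=150)
# look from above strap
p2=np.array([AX[0],AX[1],230])+20*f-60*R[:,0]; movep(p2,R); dwell(.2)
np.save("w4c.npy",calibration("wrist"),allow_pickle=True); cv2.imwrite("pics/w4.png",snapshot("wrist")); rep("end")
E
```

```text
79 False 19.74 [465.68  17.27  78.59] [ 0.38 -0.62  0.19] [-0.08  0.07  0.05]
70 True 20.07 [466.09  17.67  75.77] [-2.39  0.93 11.  ] [-0.3   0.4  -0.09]
hold 20.27 [466.04  17.66  75.89] [-2.37  0.99 10.16] [-0.31  0.36 -0.09]
end 22.13 [453.27 -90.63 229.45] [ 0.16 -0.01  0.22] [-0.09  0.14  0.04]
```

View pics/w4.png

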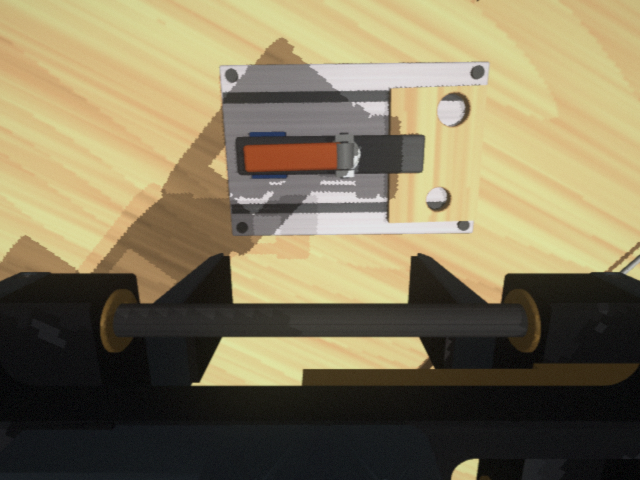

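View pics/scene3.png

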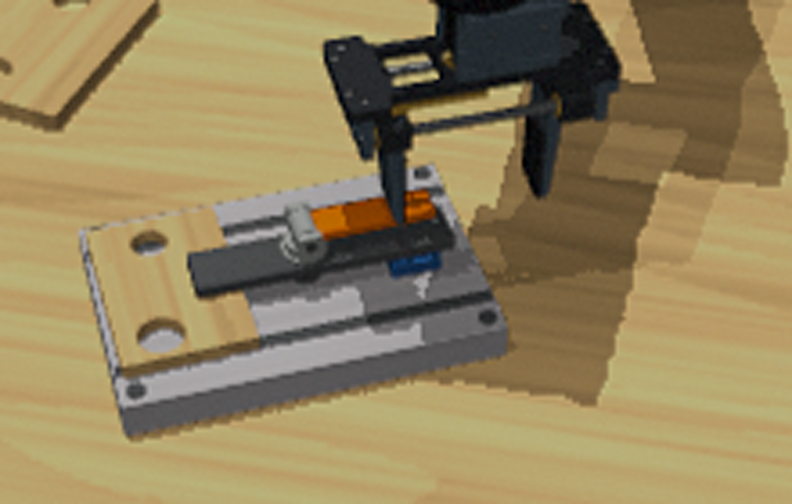

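```bash
python3 - <<'E'
from h import *
np.set_printoptions(precision=2,suppress=True)
c=np.load("w4c.npy",allow_pickle=True).item(); im=cv2.imread("pics/w4.png"); h=cv2.cvtColor(im,cv2.COLOR_BGR2HSV)
roi=np.zeros(im.shape[:2],np.uint8); roi[120:195,230:345]=255
def edges(m,z,c0,c1):
    out=[]
    for side in (0,-1):
        P=[]
        for u in range(c0,c1):
            v=np.flatnonzero(m[:,u])
            if len(v): P.append(onz("wrist",(u,v[side]+(-.5 if side==0 else .5)),z,c)[:2])
        l=cv2.fitLine(np.float32(P),cv2.DIST_HUBER,0,.01,.01).ravel()
        a=np.degrees(np.arctan2(l[1],l[0]))%180; out.append((a,l[2:]))
    return out
print("lever",edges(cv2.inRange(h,(2,150,40),(18,255,255))&roi,77,252,332))
roi2=np.zeros_like(roi); roi2[125:185,242:425]=255
d=cv2.inRange(h,(0,0,0),(180,255,75))&roi2
d=cv2.morphologyEx(d,cv2.MORPH_OPEN,np.ones((3,3),np.uint8))
print("strap right part",edges(d,54,366,420))
# fixture bottom/top edges by corner reading
for a,b in (((221,66),(489,63)),((233,235),(473,234))):
    A=onz("wrist",a,30,c);B=onz("wrist",b,30,c);e=A-B;print("fix",np.degrees(np.arctan2(e[1],e[0])),np.linalg.norm(e))
cv2.imwrite("pics/w4c.png",cv2.resize(im[105:200,215:345],None,fx=6,fy=6,interpolation=cv2.INTER_CUBIC))
E
```

```text
lever [(np.float32(118.37854), array([505.11, -41.75], dtype=float32)), (np.float32(118.34686), array([480.8 , -46.16], dtype=float32))]
strap right part [(np.float32(116.67355), array([ 549.9 , -113.42], dtype=float32)), (np.float32(118.75772), array([ 519.98, -132.74], dtype=float32))]
fix 117.25666891238403 256.99636264645176
fix 116.92925011106004 259.1965144273804
```

View pics/w4c.png

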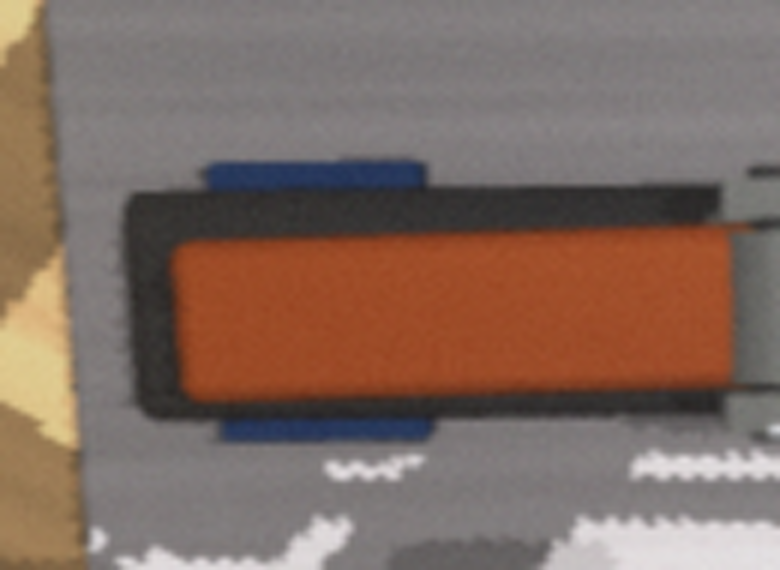

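The lever is flat along the strap. It measures 118.4° against about 117.2° for the fixture, so the bolt may have backed off about 1° when I let go. I'll confirm it's snug with a gentle force-limited clockwise push on the side of the lever.

```bash
python3 - <<'E'
from h import *
np.set_printoptions(precision=2,suppress=True)
ang=117.3*D; f=np.array([np.cos(ang),np.sin(ang),0]); n=np.array([np.sin(ang),-np.cos(ang),0]); R=down(ang-np.pi/2)
def P(l,z): return np.array([AX[0],AX[1],z])+(70+45.6)*f+l*n
def rep(t):
    s=get_state(); print(t,round(s["t"],2),"lat",(s["tool_pos"]-P(0,0))@n,s["tool_pos"],s["force"]); return s
movep(P(-42,150),R); print(move_straight(P(-42,65),R,velocity=100,f_stop=8)); rep("low")
st=move_straight(P(-18,65),R,velocity=15,f_stop=6); rep(f"push {st}")
move_straight(P(-42,65),R,velocity=60); move_straight(P(-42,180),R,velocity=150)
p2=np.array([AX[0],AX[1],230])+20*f-60*R[:,0]; movep(p2,R); dwell(.2)
np.save("w5c.npy",calibration("wrist"),allow_pickle=True); cv2.imwrite("pics/w5.png",snapshot("wrist")); rep("end")
c=np.load("w5c.npy",allow_pickle=True).item(); im=cv2.imread("pics/w5.png"); h=cv2.cvtColor(im,cv2.COLOR_BGR2HSV)
m=cv2.inRange(h,(2,150,40),(18,255,255)); m[:120]=0; m[195:]=0
for side in (0,-1):
    Q=[onz("wrist",(u,np.flatnonzero(m[:,u])[side]),77,c)[:2] for u in range(252,332) if m[:,u].any()]
    l=cv2.fitLine(np.float32(Q),cv2.DIST_HUBER,0,.01,.01).ravel(); print(np.degrees(np.arctan2(l[1],l[0]))%180)
for nm in ("scene","side"): cv2.imwrite(f"pics/{nm}4.png",snapshot(nm))
E
```

```text
False
low 23.7 lat -41.495317028285214 [426.33   0.67  65.54] [-0.85  0.41  0.58]
push True 24.7 lat -29.39148361751885 [436.55   7.25  64.32] [-0.45 -0.    0.02]
end 26.74 lat -60.1416702150659 [452.84 -91.36 229.22] [-0.41 -0.36  0.66]
117.36302
117.36761
```

View pics/w5.png

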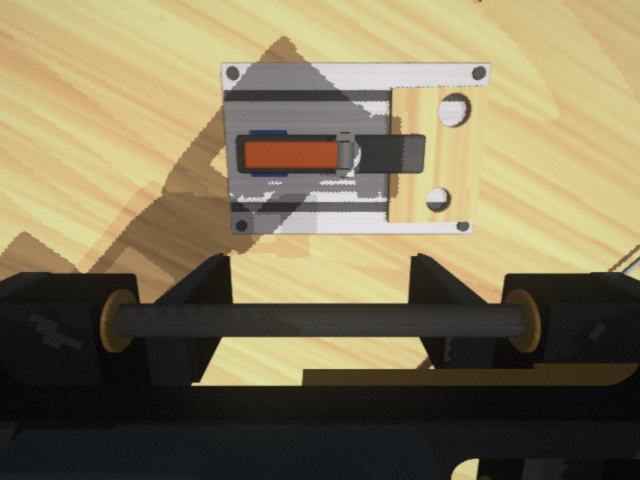

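View pics/scene4.png

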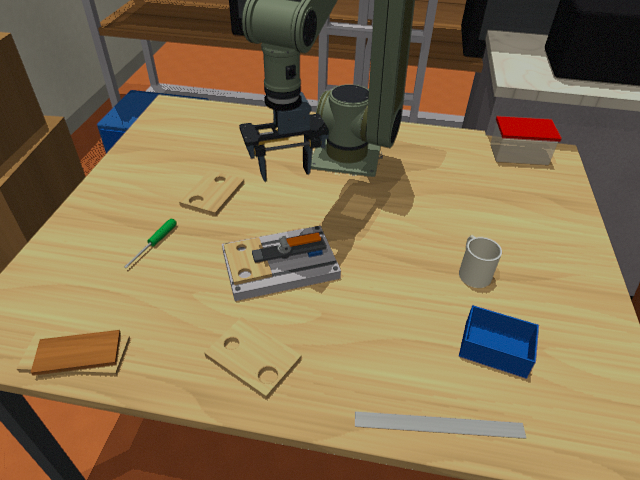

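The lever at (292,155) in the wrist view is now parallel to the strap and flat. In the scene view the mug, bin, screwdriver and panel are at their starting pixels, and the gripper is clear. I'm handing it in.

```bash
python3 - <<'E'
from station import *
print(get_state()["t"],get_state()["force"]); sign_off()
E
```

```text
26.8417 [-0.6929134  -0.40922594 -0.05931702]
the job is handed in; nothing more can be done
```

The bolt is screwed in to its stop, the lever is folded flat along the strap toward the heel block, and the gripper has let go. I handed the job in at 26.8 s of the 72 s allowed.

- **Tightening:** I turned the upright lever about 134° clockwise in one grip, until the moment jumped to 0.65 N m and the pads started to slip. From the first picture I had estimated 132°.
- **Folding:** I pushed the lever over with the rear finger of the open gripper. I then pressed it down until the force rose by 12 N with the fingertip at 76 mm; a flat lever's top face is at 77 mm.
- **One check disagreed at first:** after folding, the lever lay at 118.4° against about 117.2° for the fixture, so the bolt had probably backed off about 1°. A sideways push, stopped at 6 N, brought the lever to 117.4°, parallel to the strap.
- **Last checks:** by eye, the panel, mug, bin and screwdriver were where they started. The force on the tool was under 1 N. I did not measure the strap height directly.

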